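# Roll the pipe stub into the V-rest and push it up to the stop

### The job

Roll the short steel pipe that lies on the bench along to the V-rest, up its nearer ramp and down into the V. Then push the pipe endways along the V until its end is fully up against the upright stop plate, and take the hand away. Only push it with the fingertips: do not lift or carry the pipe, and leave the other things on the bench where they are.

Things in the scene. Friction and masses are not known exactly. Their poses are not given: they have to be found in the camera images.
- pipe: Loose galvanised steel pipe stub lying on its side on the bench, 48 mm in diameter (radius 24 mm), 180 mm long, about 0.5 kg; smooth, it rolls freely (friction on the V-rest about 0.35). Origin at the middle of its axis, halfway along; its x axis runs along the pipe (ends at x = -90 and +90 mm), y and z turn with it as it rolls.
- vrest: Steel V-rest fixed to the bench: dark ramps, bare V. Origin on the bench under the V's bottom line; z up, x along the V to the stop, y across. Alike on both sides: a ramp rises at 12 degrees from the bench at y = +-83 mm to a lip 14 mm high at y = +-17 mm, then a flank falls at 30 degrees to the bottom line, 4 mm high, at y = 0. Ramps and V span x = -45 mm (open end, robot side) to +130 mm.
- vrest_stop (a point): Middle of the stop plate's face, at x = 130, y = 0, z = 32 mm in the V-rest's frame. The plate is upright, 12 mm thick, 60 mm wide (y = +-30 mm), 60 mm high, with a low brace behind it to x = 162 mm; same axes as the V-rest.
- vrest_seat (a point): Where the pipe's middle must end: x = 40, y = 0, z = 32 mm in the V-rest's frame, same axes. The pipe's free end then overhangs the V's open end by 5 mm (x = -50 mm). The pipe starts on the +y or -y side, 170 to 260 mm from the V, its middle within 10 mm of x = 0, its axis within 0.1 rad of the V's; it rolls square to its own axis and clears the stop.
- grease: Bystander: upright can, 66 mm in diameter, 100 mm high; origin at the centre of its underside.
- coupling: Bystander: steel pipe coupling, an upright ring 60 mm in diameter and 55 mm high; origin at the centre of its underside.
- wrench: Bystander: wrench lying flat on the bench, roughly 180 mm long along its x axis.
- screws: Bystander: grey open plastic box 120 x 90 x 45 mm; origin at the centre of its underside.
Mind the look-alikes: they are no part of the job. Leave any pink or red look-alike of the pipe alone.

How it is judged (in metres and radians):
On the way, in this order (a step that is already met when the one before it is completed fails the run):
1. the pipe rolls across the bench or ramp towards the V (angular speed of pipe above 0.25 rad/s and linear speed of pipe above 0.004 m/s and (y of pipe in the frame of vrest above 0.02 m or y of pipe in the frame of vrest below -0.02 m)), for 0.1 s.
2. the pipe lies down in the V, along it (y of pipe in the frame of vrest between -0.005 and 0.005 m and z of pipe in the frame of vrest between 0.028 and 0.036 m and angle between the x axis of pipe and the x axis of vrest, either way round below 0.08 rad), for 0.2 s.
At the end, for the whole second after the job is handed in: The pipe rests in the V, its axis within 5 mm of the V's middle plane, 28 to 36 mm above the bench and within 0.08 rad of the V's direction, its end within 4 mm of the stop plate, at rest (under 10 mm/s), and every bystander within 20 mm of its start (all of step 2 and x of pipe in the frame of vrest between 0.036 and 0.044 m and linear speed of pipe below 0.01 m/s and distance of each of grease, coupling, wrench, screws from where it was at the start of the episode below 0.02 m); the robot touches nothing.
It fails at once if the pipe is lifted: its axis over 34 mm above the bench while more than 110 mm to the side of the V, or over 50 mm anywhere (height (world z) of pipe above 0.05 m or (height (world z) of pipe above 0.034 m and (y of pipe in the frame of vrest above 0.11 m or y of pipe in the frame of vrest below -0.11 m))).
It fails at once if a bystander is moved by more than 20 mm (distance of any of grease, coupling, wrench, screws from where it was at the start of the episode above 0.02 m).
It also fails if it takes over 56 s, if anything falls off the work surface, if the arm or the gripper's body presses on something with over 40 N, if the wrist force passes 120 N, or if a joint passes its speed limit or range.

### The arm

A 6-joint arm with a two-finger parallel gripper is mounted at the origin on the work surface. World frame = base frame: x ahead of the robot, y to its left, z up, the work surface at z = 0. Lengths are in mm, angles in degrees, forces in N, time in s.
With the tool pointing down it reaches from about 350 to 850 mm from the base axis. Payload 8.1 kg.
Tool frame: the origin (TCP) lies midway between the tips of the shut fingers; the grasp point (between the pads) lies 19 mm behind it; z points along the fingers, y is the line along which they close (so a half turn about z gives the same grasp; the last joint's range is limited). The gripper opens to 85 mm and grips with 20 to 120 N. Pads are 22 mm wide; open, the fingers measure 114 mm over their backs; the gripper's body (76 mm by 85 mm) begins 54 mm behind the grasp point. The pads swing forward as they close: fully open they stand 13 mm farther back than shut.
Start: joints at [-73.877, 7.471, 85.268, -0, 87.261, -4.893], TCP at [215.198, -560.085, 231.292] pointing down, gripper open.
Joint ranges: [-169.43, 169.43], [-51.17, 129.36], [1.28, 143.12], [-76.62, 256.62], [0, 156.53], [-152.29, 152.29]. Speed limits (degrees/s): [136.94, 136.94, 159.86, 180, 180, 180].

### API

Orientations are given as [roll, pitch, yaw] about the fixed x, y, z axes, in that order (R = Rz(yaw) Ry(pitch) Rx(roll)).
In Python, from bench import r gives the robot as it stands. The module is installed in compiled form; this text tells all that it offers.
- The arm moves only by the tool jog_arm, never from a script. Its argument "rows" is a list of rows, each a list of 2 entries, a list of its own where there are three numbers: the shift along the tool's x, y, z in mm, then the turn, a rotation vector about the tool's x, y, z in rad. A call has 1 to 10 rows; each row is the pose to reach, as a shift and turn from the pose commanded when the call began, along the tool's axes at that moment; what a row does not reach only later rows make up. A row lasts 1/10 s, in which the tool goes at most 50 mm and 8.59 degrees, less where a joint would pass 70% of its speed; a pose out of reach is approached as far as the arm can. A call with a gripper value outside its range is refused whole. "grip" is the finger opening in mm, from 0 to 85.4, set as the call begins (left out, the last holds). The fingers move at their own pace and stop on an object; "force" is the grip in N (left out, the last holds). Time passes only in rows, so rows that repeat a pose let the fingers close. It gives the time, the measured TCP pose, the force, the opening and the grip force at its end, in the units of the state.
- r.sense(): the state, without advancing time (a new reading comes with each control period).
- r.snapshot(name): name is "side" or "top"; returns (picture, depth): 480x640x3 uint8, blue, green, red; 480x640 float32, mm along the optical axis (not along the pixel's ray), 0 where there is no reading.
- r.camera_params(name): a dict with "fx", "fy", "cx", "cy" (pixels), "pose" (4x4, takes a point from camera to world coordinates). Camera axes: x right, y down, z forward; pixel columns grow to the right and rows downward; lengths in mm; the calibration is good to about 2 mm. A picture is of the moment at which its call begins. camera_params takes no time and is no camera call.
- r.hand_in(): hands the job in; it is judged then, once.
The state is a dict: "time": time; "joint_pos": joint angles; "qd": joint speeds; "joint_efforts": joint torques, N m; "tool_pos": TCP position; "tcp_rot": TCP orientation; "ft_force": force on the tool from outside, world axes, zero at the start; "wrist_torque": the same for the moment, N m; "finger_gap": finger opening in mm; "grip_force": force on a finger pad.
Only numpy, scipy, OpenCV 4.12 (cv2) and the standard library are available. Lean on these libraries where they do the work, as an engineer would, in place of code of your own. Each camera call takes 0.05 s, during which the arm holds its last target. There are 200 camera calls.

## Working session

There is one attempt and no reset: what is moved stays moved. The work goes in short steps, Python scripts to look and compute and a tool call to move; the robot and the scene stay as the last step left them, time stands still between calls to the robot, and variables do not carry over. Pictures are saved under pics/ and viewed, at most 10 in all, crops included, and the job is handed in when it is done.

Besides the shell and the picture viewer there is one more tool, called after "Emit:" by a JSON object that holds its "method" and its "body". jog_arm: Moves the arm, as the interface text tells. Its arguments: {"type":"object","properties":{"rows":{"type":"array"},"grip":{"type":"number"},"force":{"type":"number"}},"required":["rows"]}

```bash
mkdir -p pics; python3 - <<'E'
from bench import r
import cv2,numpy as np
for n in("top","side"):
    p,d=r.snapshot(n); cv2.imwrite(f"pics/{n}0.png",p); np.save(f"pics/{n}0.npy",d)
    c=r.camera_params(n); print(n,c["fx"],c["fy"],c["cx"],c["cy"]); print(np.round(c["pose"],3).tolist())
s=r.sense();print(s)
E
```

```text
top 475.44147702200485 475.44147702200485 323.65879131090344 240.49565950533287
[[-0.012, -0.995, 0.103, 424.307], [-1.0, 0.014, 0.024, -12.542], [-0.026, -0.103, -0.994, 1192.516], [0.0, 0.0, 0.0, 1.0]]
side 573.7588318645425 573.7588318645425 315.9572016805718 239.7873713490927
[[-0.903, -0.342, 0.26, 180.877], [-0.429, 0.711, -0.557, 749.89], [0.006, -0.615, -0.789, 1098.644], [0.0, 0.0, 0.0, 1.0]]
{'time': 0.1, 'joint_pos': array([-7.38743694e+01,  7.50975568e+00,  8.53226184e+01,  5.57474563e-04,
        8.72642766e+01, -4.89233244e+00]), 'qd': array([ 0.00887243, -0.02215015, -0.12200714, -0.04994905, -0.01944455,
       -0.02588499]), 'joint_efforts': array([ 9.48994821e-04, -5.70951033e+01, -5.01942229e+01, -2.10164326e-04,
        8.20108282e-03,  1.00723867e-05]), 'tool_pos': array([ 215.08684934, -559.58176808,  230.36408596]), 'tcp_rot': array([-1.79903749e+02, -8.79747864e-03,  2.10179286e+01]), 'ft_force': array([ 0.00427999, -0.0746725 ,  0.21710573]), 'wrist_torque': array([-0.00582165,  0.01382951,  0.00208111]), 'grip_force': 0.0, 'finger_gap': 85.24727007388252}
```

View pics/top0.png

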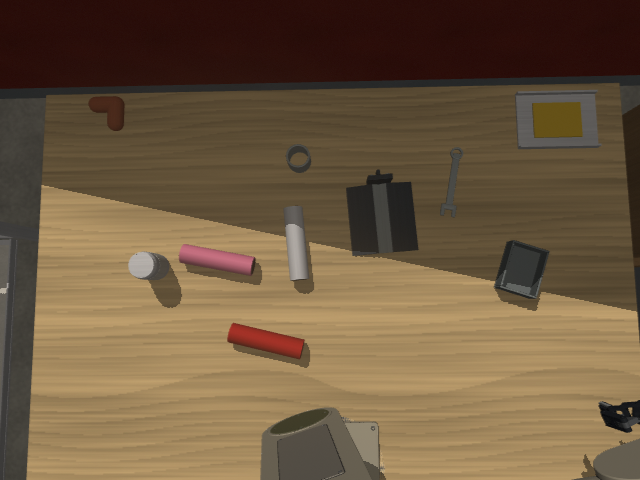

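View pics/side0.png

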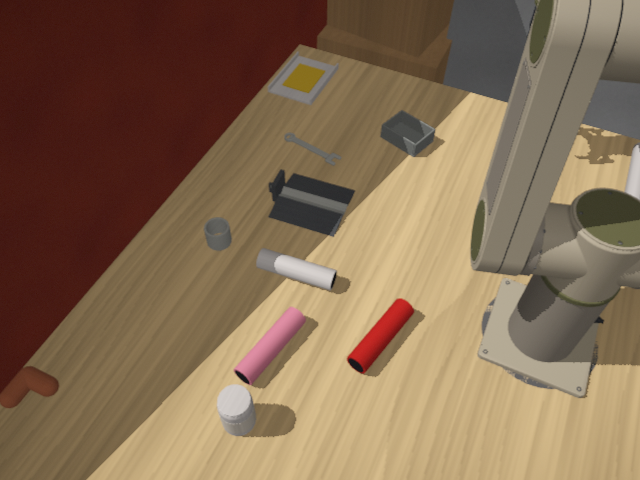

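The top view shows these pipe-like candidates: grey pipe (297,243), pink tube (217,260), red tube (266,341), grease can (148,265) and coupling ring (299,158). The grey one beside the V-rest (382,217) fits the description, with the stop plate at (380,178). I'll check it in a close crop.

```bash
python3 - <<'E'
import cv2
p=cv2.imread("pics/top0.png"); cv2.imwrite("pics/crop0.png",cv2.resize(p[160:295,270:430],None,fx=4.4,fy=4.4,interpolation=cv2.INTER_CUBIC))
E
```

```text
(no output)
```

View pics/crop0.png

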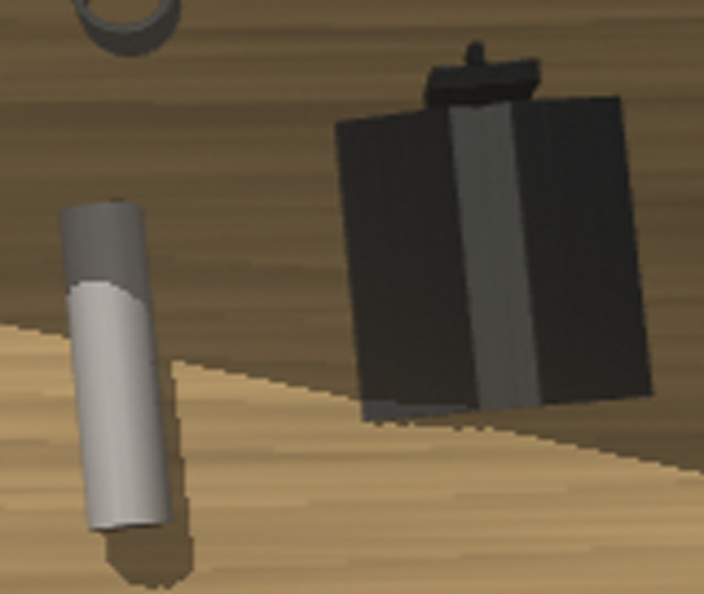

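The crop shows a plain grey steel pipe, partly in shadow. Its ends in crop pixels are (62..143, 205) and (90..170, 525). The V-rest bench corners are (335,123), (620,98), (652,394) and (363,421).

```bash
cat > h.py <<'E'
from bench import r
import cv2,numpy as np
def ray(n,px,z):
    c=r.camera_params(n);px=np.atleast_2d(np.array(px,float))
    P=np.array(c["pose"]);d=np.c_[(px[:,0]-c["cx"])/c["fx"],(px[:,1]-c["cy"])/c["fy"],np.ones(len(px))]@P[:3,:3].T
    return P[:3,3]+d*((z-P[2,3])/d[:,2])[:,None]
def cloud(n,d):
    c=r.camera_params(n);P=np.array(c["pose"]);v,u=np.mgrid[:480,:640]
    X=np.stack([(u-c["cx"])/c["fx"]*d,(v-c["cy"])/c["fy"]*d,d],-1);W=X@P[:3,:3].T+P[:3,3];W[d==0]=np.nan;return W
def fitpipe(W,lo,hi,zl=12,zh=60):
    # PCA on points in xy box and z range -> middle, yaw, length
    m=(W[...,0]>lo[0])&(W[...,0]<hi[0])&(W[...,1]>lo[1])&(W[...,1]<hi[1])&(W[...,2]>zl)&(W[...,2]<zh)
    p=W[m];c=p.mean(0);u,s,vt=np.linalg.svd(p-c,full_matrices=False);a=vt[0]*np.sign(vt[0][0])
    t=(p-c)@a;return len(p),c+a*(t.min()+t.max())/2,np.degrees(np.arctan2(a[1],a[0])),np.ptp(t),p[:,2].max()
E
python3 - <<'E'
from h import *
cr=lambda L:[(270+(a+.5)/4.4-.5,160+(b+.5)/4.4-.5) for a,b in L]
pp=ray("top",cr([(62,208),(143,203),(170,522),(90,528)]),24);print("pipe",pp.round(1)[:,:2].tolist(),pp.mean(0))
v=ray("top",cr([(335,123),(620,98),(652,394),(363,421)]),0);print("v",v.round(1)[:,:2].tolist())
ax=(v[0]+v[1]-v[2]-v[3])/2;print("yaw",np.degrees(np.arctan2(ax[1],ax[0])),np.linalg.norm(ax),np.linalg.norm(v[0]-v[1]))
a2=(pp[0]+pp[1]-pp[2]-pp[3])/2;print("pyaw",np.degrees(np.arctan2(a2[1],a2[0])),np.linalg.norm(a2))
u=ax/np.linalg.norm(ax);o=v.mean(0)-u*42.5;n=np.array([-u[1],u[0],0]);print("origin",o,"pipe in v",(pp.mean(0)-o)@u,(pp.mean(0)-o)@n)
for nm in("top","side"):
    W=cloud(nm,np.load(f"pics/{nm}0.npy"))
    print(nm,fitpipe(W,pp.mean(0)[:2]-[120,50],pp.mean(0)[:2]+[110,50]))
    # bench level and V profile in the V frame
    print("bench",np.nanmedian(W[(abs(W[...,0]-350)<40)&(abs(W[...,1]-0)<100)][:,2]))
    q=W.reshape(-1,3)-o;x=q@u;y=q@n
    for yy in range(-90,91,15):
        m=(abs(y-yy)<4)&(x>-30)&(x<110);print((yy,round(float(np.median(q[m,2])),1)),end=" ")
    m=(q[:,2]>30)&(abs(y)<60)&(x>90)&(x<170);print("\nstop top",m.sum(),x[m].min(),x[m].max(),y[m].min(),y[m].max())
E
```

```text
pipe [[631.6, 114.7], [633.7, 68.7], [453.2, 54.9], [450.5, 99.6]] [542.24233683  84.47085799  24.        ]
v [[683.1, -41.4], [694.9, -206.2], [523.1, -219.0], [509.9, -54.5]]
yaw 4.304968011785349 173.01509458899898 165.21885172800918
pyaw 4.567266170675428 181.3590171488382
origin [ 560.38715809 -133.44486281    0.        ] pipe in v -1.7357428468331122 218.66294405821415
top (1417, array([540.64953258,  83.93158855,  42.34363157]), np.float64(5.101393824102112), np.float64(180.3934066716617), np.float64(52.662978731933435))
bench -0.3290454303578372
(-90, -0.4) (-75, 0.8) (-60, 4.6) (-45, 7.7) (-30, 10.7) (-15, 12.5) (0, 4.4) (15, 11.8) (30, 11.0) (45, 7.6) (60, 4.7) (75, 1.1) (90, -0.4) 
stop top 198 128.92641555413542 159.13609274093236 -29.313150754367893 30.5266799929986
side (1667, array([540.23298153,  94.98088766,  39.26952533]), np.float64(5.518680681084055), np.float64(181.24742700956895), np.float64(52.898999707872235))
bench 0.02622210644176448
(-90, 0.3) (-75, 1.8) (-60, 4.8) (-45, 7.8) (-30, 11.1) (-15, 11.7) (0, 5.5) (15, 11.5) (30, 11.7) (45, 8.3) (60, 4.6) (75, 1.4) (90, -0.3) 
stop top 196 128.75013369711922 161.53791576437965 -29.29296422724753 32.70451205954529
```

```bash
cat >> h.py <<'E'
from scipy.spatial.transform import Rotation as R
O=np.array([560.4,-133.4,0]);Y=4.3;u=np.array([np.cos(np.radians(Y)),np.sin(np.radians(Y)),0]);n=np.array([-u[1],u[0],0])
def go(xv,yv,z,yaw):
    "shift and turn (tool axes) from here to the TCP target given in the V frame; yaw in V frame too"
    s=r.sense();A=R.from_euler("xyz",s["tcp_rot"],degrees=True);B=R.from_euler("xyz",[180,0,yaw+Y],degrees=True)
    t=O+u*xv+n*yv+[0,0,z]
    print(A.inv().apply(t-s["tool_pos"]).round(1).tolist(),(A.inv()*B).as_rotvec().round(4).tolist(),"t",s["time"],"tcp_v",((s["tool_pos"]-O)@u).round(1),((s["tool_pos"]-O)@n).round(1),s["tool_pos"][2].round(1),s["ft_force"].round(1))
E
python3 -c "
from h import *
go(0,268,150,90)"
```

```text
[552.3, -530.5, 81.3] [-0.0013, -0.0012, -1.279] t 0.1 tcp_v -376.3 -399.1 230.4 [ 0.  -0.1  0.2]
```

Emit:
{"method": "jog_arm", "body": {"rows": [[[552,-530,80],[0,0,-1.279]],[[552,-530,80],[0,0,-1.279]],[[552,-530,80],[0,0,-1.279]],[[552,-530,80],[0,0,-1.279]],[[552,-530,80],[0,0,-1.279]],[[552,-530,80],[0,0,-1.279]],[[552,-530,80],[0,0,-1.279]],[[552,-530,80],[0,0,-1.279]],[[552,-530,80],[0,0,-1.279]],[[552,-530,80],[0,0,-1.279]]], "grip": 85}}

```text
time: 1.1
tool_pos: [426.8, -107.9, 179.0]
tcp_rot: [180.0, 0.0, 94.5]
ft_force: [0.9, -0.4, 1.3]
finger_gap: 85.1
grip_force: 0.0
```

```bash
python3 -c "
from h import *
go(0,268,150,90)"
```

```text
[232.2, 132.0, 29.0] [0.0003, 0.0002, 0.0028] t 1.1 tcp_v -131.3 35.4 179.0 [ 0.9 -0.4  1.3]
```

Emit:
{"method": "jog_arm", "body": {"rows": [[[225,128,28],[0,0,0]],[[225,128,28],[0,0,0]],[[225,128,28],[0,0,0]],[[225,128,28],[0,0,0]],[[225,128,28],[0,0,0]],[[225,128,28],[0,0,0]],[[225,128,28],[0,0,0]],[[225,128,28],[0,0,0]],[[225,128,28],[0,0,0]]]}}

```text
time: 2.0
tool_pos: [537.0, 122.6, 151.4]
tcp_rot: [-180.0, 0.0, 94.2]
ft_force: [-0.1, -0.3, -0.0]
finger_gap: 85.1
grip_force: 0.0
```

```bash
python3 -c "
from h import *
go(0,268,5,90)"
```

```text
[11.1, 4.1, 146.4] [-0.0001, 0.0004, -0.0015] t 2.0 tcp_v -4.1 257.0 151.4 [-0.1 -0.3 -0. ]
```

Emit:
{"method": "jog_arm", "body": {"rows": [[[11,4,40],[0,0,0]],[[11,4,85],[0,0,0]],[[11,4,125],[0,0,0]],[[11,4,140],[0,0,0]],[[11,4,146],[0,0,0]],[[11,4,146],[0,0,0]]]}}

```text
time: 2.6
tool_pos: [541.0, 134.7, 6.2]
tcp_rot: [180.0, 0.0, 94.2]
ft_force: [0.2, -1.2, -0.2]
finger_gap: 84.5
grip_force: 0.0
```

```bash
python3 - <<'E'
from h import *
go(0,225,5,90)
p,d=r.snapshot("side"); cv2.imwrite("pics/side1.png",cv2.resize(p[160:360,200:420],None,fx=3,fy=3))
E
```

```text
[-43.8, -0.8, 1.2] [0.0007, 0.0, -0.0011] t 2.6 tcp_v 0.8 268.8 6.2 [ 0.2 -1.2 -0.2]
```

View pics/side1.png

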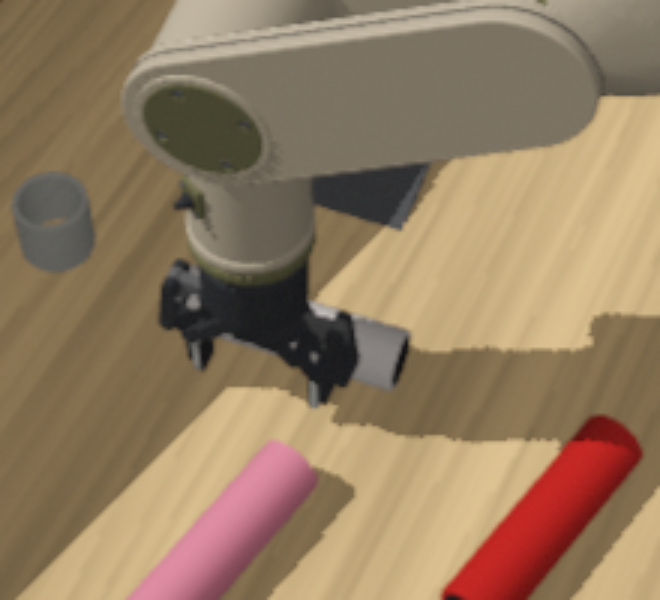

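The crop shows both fingertips, (200,360) and (315,395), just behind the grey pipe and clear of the pink tube (275,450). I'll start pushing.

Emit:
{"method": "jog_arm", "body": {"rows": [[[-3,0,0],[0,0,0]],[[-6,0,0],[0,0,0]],[[-9,0,0],[0,0,0]],[[-12,0,0],[0,0,0]],[[-15,0,0],[0,0,0]],[[-18,0,0],[0,0,0]],[[-21,0,0],[0,0,0]],[[-25,0,0],[0,0,0]],[[-29,0,0],[0,0,0]],[[-33,0,0],[0,0,0]]]}}

```text
time: 3.65
tool_pos: [542.9, 102.0, 5.2]
tcp_rot: [-180.0, 0.0, 94.3]
ft_force: [0.6, 0.3, 0.0]
finger_gap: 84.9
grip_force: 0.1
```

```bash
python3 - <<'E'
from h import *
go(0,180,5,90)
p,d=r.snapshot("side")
def pv(d):
    W=cloud("side",d);q=W-O;V=np.stack([q@u,q@n,q[...,2]],-1);return V
V=pv(d);m=(abs(V[...,0])<120)&(V[...,1]>-40)&(V[...,1]<240)&(V[...,2]>10)&(V[...,2]<64)
# bins of height along y, outside finger x-range
for x0 in(-85,-20,25,80):
    k=m&(abs(V[...,0]-x0)<8);y=V[...,1][k];z=V[...,2][k]
    if len(y): print(x0,y.min().round(1),y.max().round(1),y[z>z.max()-3].mean().round(1),z.max().round(1))
E
```

```text
[-56.1, -0.2, 0.2] [-0.0002, 0.0, -0.0001] t 3.65 tcp_v 0.2 236.1 5.2 [0.6 0.3 0. ]
-85 180.3 225.8 202.5 52.0
-20 -16.5 227.5 212.2 46.6
25 11.4 225.6 221.9 40.7
80 203.9 226.8 203.9 45.6
```

Emit:
{"method": "jog_arm", "body": {"rows": [[[-5,0,0],[0,0,0]],[[-10,0,0],[0,0,0]],[[-15,0,0],[0,0,0]],[[-20,0,0],[0,0,0]],[[-25,0,0],[0,0,0]],[[-30,0,0],[0,0,0]],[[-35,0,0],[0,0,0]],[[-40,0,0],[0,0,0]],[[-45,0,0],[0,0,0]],[[-50,0,0],[0,0,0]]]}}

```text
time: 4.7
tool_pos: [546.7, 52.1, 5.3]
tcp_rot: [-180.0, -0.0, 94.3]
ft_force: [0.2, 1.0, 0.2]
finger_gap: 85.3
grip_force: 0.1
```

Emit:
{"method": "jog_arm", "body": {"rows": [[[-5,0,0],[0,0,0]],[[-10,0,0],[0,0,0]],[[-15,0,0],[0,0,0]],[[-20,0,0],[0,0,0]],[[-25,0,0],[0,0,0]],[[-30,0,0],[0,0,0]],[[-35,0,0],[0,0,0]],[[-40,0,0],[0,0,0]],[[-45,0,0],[0,0,0]],[[-50,0,0],[0,0,0]]]}}

```text
time: 5.7
tool_pos: [550.5, 2.2, 5.3]
tcp_rot: [-180.0, 0.0, 94.3]
ft_force: [-0.5, 0.4, -0.4]
finger_gap: 85.5
grip_force: 0.1
```

```bash
python3 - <<'E'
from h import *
go(0,52,9,90)
p,d=r.snapshot("top"); cv2.imwrite("pics/top2.png",cv2.resize(p[140:320,250:450],None,fx=3,fy=3))
E
```

```text
[-84.0, -0.3, -3.7] [-0.0, 0.0, -0.0001] t 5.7 tcp_v 0.3 136.0 5.3 [-0.5  0.4 -0.4]
```

View pics/top2.png

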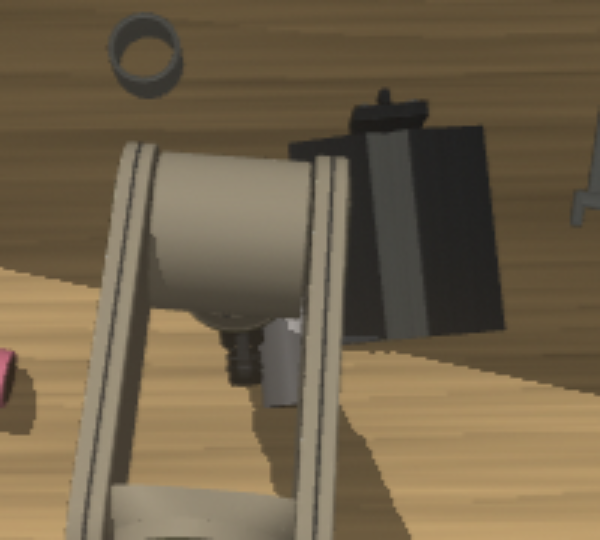

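The pipe's near end shows at (282,360), right against the fingers, with the ramp starting at (345,335). Next is the climb up the ramp.

Emit:
{"method": "jog_arm", "body": {"rows": [[[-4,0,0],[0,0,0]],[[-8,0,0],[0,0,0]],[[-12,0,0],[0,0,0]],[[-16,0,0],[0,0,0]],[[-20,0,0],[0,0,0]],[[-24,0,0],[0,0,0]],[[-28,0,-1],[0,0,0]],[[-32,0,-1],[0,0,0]],[[-36,0,-2],[0,0,0]],[[-40,0,-2],[0,0,0]]]}}

```text
time: 6.75
tool_pos: [553.6, -37.5, 7.5]
tcp_rot: [180.0, 0.0, 94.3]
ft_force: [-0.2, 4.0, 1.3]
finger_gap: 85.2
grip_force: 1.8
```

Emit:
{"method": "jog_arm", "body": {"rows": [[[-3,0,0],[0,0,0]],[[-6,0,0],[0,0,0]],[[-9,0,-1],[0,0,0]],[[-12,0,-1],[0,0,0]],[[-15,0,-1],[0,0,0]],[[-18,0,-2],[0,0,0]],[[-21,0,-2],[0,0,0]],[[-24,0,-2],[0,0,0]],[[-27,0,-3],[0,0,0]],[[-30,0,-3],[0,0,0]]]}}

```text
time: 7.75
tool_pos: [555.8, -67.4, 10.5]
tcp_rot: [180.0, 0.0, 94.3]
ft_force: [-0.0, 3.8, 2.9]
finger_gap: 85.3
grip_force: 1.8
```

```bash
python3 - <<'E'
from h import *
go(0,45,10,90)
p,d=r.snapshot("side"); cv2.imwrite("pics/side2.png",cv2.resize(p[140:320,220:420],None,fx=3,fy=3))
E
```

```text
[-21.2, -0.4, 0.5] [0.0001, 0.0, -0.0] t 7.75 tcp_v 0.4 66.2 10.5 [-0.   3.8  2.9]
```

View pics/side2.png

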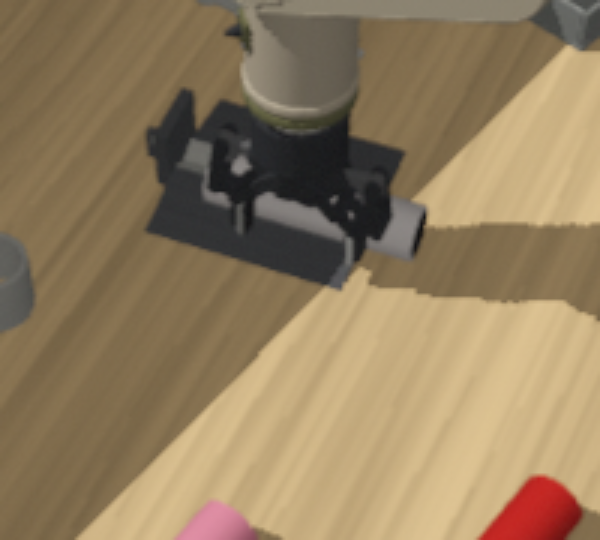

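The pipe is on the ramp against both fingers, far end at (210,185) and near end at (415,230), with a steady force of about 4 N. Slowly over the lip now.

Emit:
{"method": "jog_arm", "body": {"rows": [[[-2,0,0],[0,0,0]],[[-4,0,0],[0,0,0]],[[-6,0,0],[0,0,0]],[[-8,0,0],[0,0,0]],[[-10,0,0],[0,0,0]],[[-12,0,0],[0,0,0]],[[-13,0,0],[0,0,0]],[[-14,0,0],[0,0,0]],[[-15,0,0],[0,0,0]],[[-16,0,0],[0,0,0]]]}}

```text
time: 8.8
tool_pos: [556.8, -83.4, 10.2]
tcp_rot: [-180.0, 0.0, 94.3]
ft_force: [-0.0, -1.2, 0.5]
finger_gap: 85.2
grip_force: 0.0
```

Emit:
{"method": "jog_arm", "body": {"rows": [[[-1,0,0],[0,0,0]],[[-2,0,0],[0,0,0]],[[-3,0,0],[0,0,0]],[[-4,0,0],[0,0,0]],[[-4,0,0],[0,0,0]],[[-4,0,0],[0,0,0]]]}}

```text
time: 9.4
tool_pos: [557.2, -87.1, 10.3]
tcp_rot: [-180.0, -0.0, 94.3]
ft_force: [-0.5, -0.6, -0.1]
finger_gap: 84.9
grip_force: 0.0
```

```bash
python3 - <<'E'
from h import *
go(0,80,150,90)
p,d=r.snapshot("side"); cv2.imwrite("pics/side3.png",cv2.resize(p[140:320,220:420],None,fx=3,fy=3))
E
```

```text
[33.6, -0.3, -139.7] [-0.0, -0.0, -0.0001] t 9.4 tcp_v 0.3 46.4 10.3 [-0.5 -0.6 -0.1]
```

View pics/side3.png

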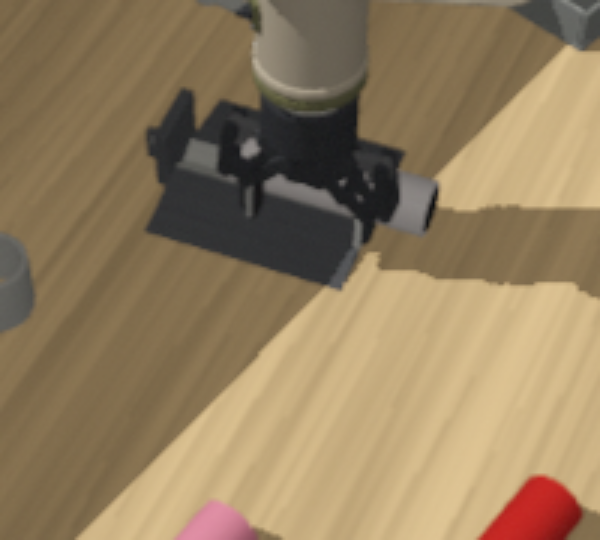

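The pipe has dropped into the V: its near end at (420,205) now overhangs the open end, and the force is zero. Backing off, rising, then moving round to the free end.

Emit:
{"method": "jog_arm", "body": {"rows": [[[10,0,0],[0,0,0]],[[25,0,0],[0,0,0]],[[30,0,-25],[0,0,0]],[[30,0,-70],[0,0,0]],[[30,0,-110],[0,0,0]],[[10,-35,-130],[0,0,0.12]],[[-10,-70,-140],[0,0,0.27]],[[-30,-100,-140],[0,0,0.42]],[[-46,-130,-140],[0,0,0.57]],[[-46,-135,-140],[0,0,0.72]]], "grip": 0}}

```text
time: 10.45
tool_pos: [423.8, -143.5, 150.1]
tcp_rot: [-180.0, 0.0, 52.6]
ft_force: [-0.3, -0.1, -0.1]
finger_gap: 0.3
grip_force: 0.0
```

```bash
python3 - <<'E'
from h import *
go(-135,0,100,0)
for nm in("side","top"):
    p,d=r.snapshot(nm)
    q=cloud(nm,d)-O;V=np.stack([q@u,q@n,q[...,2]],-1)
    m=(V[...,0]>-115)&(V[...,0]<125)&(abs(V[...,1])<30)&(V[...,2]>28)&(V[...,2]<62)
    a=V[m];print(nm,len(a),a.min(0).round(1),a.max(0).round(1),a[a[:,2]>50].mean(0).round(1))
E
```

```text
[1.2, 1.6, 50.1] [0.0, 0.0009, 0.8432] t 10.45 tcp_v -137.0 0.2 150.1 [-0.3 -0.1 -0.1]
side 1285 [-92.6 -19.4  28. ] [89.7 28.5 60.6] [-2.6  4.  53.8]
top 1247 [-91.5 -23.9  28.2] [87.8 24.5 60.4] [11.1  1.3 53.9]
```

Emit:
{"method": "jog_arm", "body": {"rows": [[[1,1.5,0],[0,0,0.15]],[[1,1.5,0],[0,0,0.3]],[[1,1.5,0],[0,0,0.45]],[[1,1.5,20],[0,0,0.6]],[[1,1.5,50],[0,0,0.75]],[[1,1.5,90],[0,0,0.843]],[[1,1.5,120],[0,0,0.843]],[[1,1.5,136],[0,0,0.843]],[[1,1.5,142],[0,0,0.843]],[[1,1.5,142],[0,0,0.843]]]}}

```text
time: 11.55
tool_pos: [427.7, -142.2, 7.6]
tcp_rot: [-179.9, 0.1, 5.0]
ft_force: [-0.4, -0.2, 0.9]
finger_gap: 0.2
grip_force: 0.0
```

```bash
python3 -c "
from h import *
go(-61,0,7,0)"
```

```text
[72.0, 2.0, 0.5] [-0.001, 0.0014, 0.0114] t 11.55 tcp_v -133.0 1.2 7.6 [-0.4 -0.2  0.9]
```

Emit:
{"method": "jog_arm", "body": {"rows": [[[5,1,0],[0,0,0.01]],[[11,1,0],[0,0,0.01]],[[17,1,0],[0,0,0.01]],[[21,1,0],[0,0,0.01]],[[24,1,0],[0,0,0.01]],[[27,1,0],[0,0,0.01]],[[30,1,0],[0,0,0.01]],[[33,1,0],[0,0,0.01]],[[36,1,0],[0,0,0.01]],[[39,1,0],[0,0,0.01]]]}}

```text
time: 12.55
tool_pos: [466.7, -140.9, 8.1]
tcp_rot: [-180.0, 0.0, 4.2]
ft_force: [-0.9, -0.3, -0.2]
finger_gap: 0.2
grip_force: 0.0
```

Emit:
{"method": "jog_arm", "body": {"rows": [[[2,0,0],[0,0,0]],[[4,0,0],[0,0,0]],[[6,0,0],[0,0,0]],[[8,0,0],[0,0,0]],[[10,0,0],[0,0,0]],[[12,0,0],[0,0,0]],[[14,0,0],[0,0,0]],[[16,0,0],[0,0,0]],[[18,0,0],[0,0,0]],[[20,0,0],[0,0,0]]]}}

```text
time: 13.55
tool_pos: [486.9, -139.5, 8.3]
tcp_rot: [-180.0, -0.0, 4.2]
ft_force: [-2.4, -0.1, 0.4]
finger_gap: -0.0
grip_force: 0.0
```

```bash
python3 - <<'E'
from h import *
go(-61,0,7,0)
p,d=r.snapshot("side"); cv2.imwrite("pics/side4.png",cv2.resize(p[140:320,220:420],None,fx=3,fy=3))
q=cloud("side",d)-O;V=np.stack([q@u,q@n,q[...,2]],-1)
m=(V[...,0]>-40)&(V[...,0]<128)&(abs(V[...,1])<30)&(V[...,2]>40)&(V[...,2]<58);print(V[m].max(0))
E
```

```text
[12.8, -0.6, 1.3] [-0.0, -0.0, -0.0023] t 13.55 tcp_v -73.8 -0.5 8.3 [-2.4 -0.1  0.4]
[120.11763399  26.98122546  57.99959702]
```

View pics/side4.png

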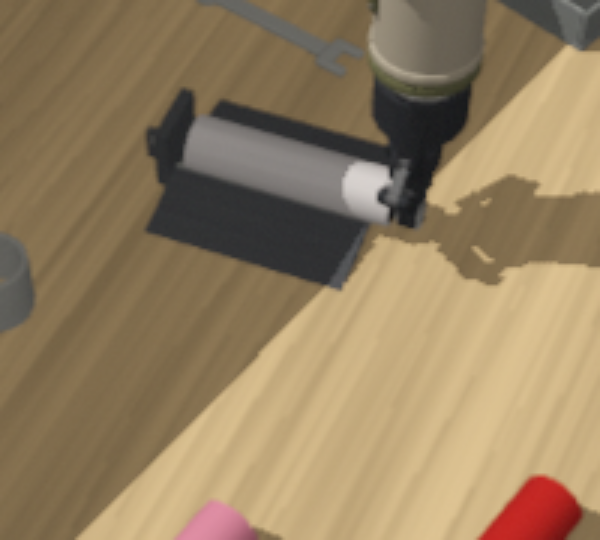

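The pipe lies in the V and is sliding, with its far end (190,140) about 10 mm short of the plate (178,130). I'll continue gently until the force rises.

Emit:
{"method": "jog_arm", "body": {"rows": [[[1.5,0,0],[0,0,0]],[[3,0,0],[0,0,0]],[[4.5,0,0],[0,0,0]],[[6,0,0],[0,0,0]],[[7,0,0],[0,0,0]],[[8,0,0],[0,0,0]],[[8.5,0,0],[0,0,0]],[[9,0,0],[0,0,0]]]}}

```text
time: 14.4
tool_pos: [495.7, -138.8, 8.3]
tcp_rot: [-180.0, 0.0, 4.2]
ft_force: [-3.2, 0.0, 1.2]
finger_gap: 0.3
grip_force: 0.0
```

Emit:
{"method": "jog_arm", "body": {"rows": [[[0.5,0,0],[0,0,0]],[[1,0,0],[0,0,0]],[[1.5,0,0],[0,0,0]],[[1.5,0,0],[0,0,0]]]}}

```text
time: 14.8
tool_pos: [497.3, -138.7, 8.3]
tcp_rot: [180.0, -0.0, 4.2]
ft_force: [-1.3, -0.5, 1.0]
finger_gap: 0.1
grip_force: 0.0
```

```bash
python3 - <<'E'
from h import *
go(-61,0,7,0)
for nm in("side","top"):
    p,d=r.snapshot(nm);q=cloud(nm,d)-O;V=np.stack([q@u,q@n,q[...,2]],-1)
    for lo in(40,45,50):
        m=(V[...,0]>-40)&(V[...,0]<150)&(abs(V[...,1])<12)&(V[...,2]>lo)&(V[...,2]<58);x=np.sort(V[m][:,0]);print(nm,lo,x[-12:].round(1))
E
```

```text
[2.3, -0.6, 1.3] [0.0, -0.0002, -0.0023] t 14.8 tcp_v -63.3 -0.6 8.3 [-1.3 -0.5  1. ]
side 40 [132.2 132.4 132.5 132.8 137.4 137.6 140.2 140.9 141.6 142.  143.6 144.4]
side 45 [132.2 132.4 132.5 132.8 137.4 137.6 140.2 140.9 141.6 142.  143.6 144.4]
side 50 [132.1 132.2 132.4 132.8 137.4 137.6 140.2 140.9 141.6 142.  143.6 144.4]
top 40 [131.  131.6 132.1 132.8 133.5 134.  134.9 135.  137.6 138.2 139.2 141. ]
top 45 [131.  131.6 132.1 132.8 133.5 134.  134.9 135.  137.6 138.2 139.2 141. ]
top 50 [131.  131.6 132.1 132.8 133.5 134.  134.9 135.  137.6 138.2 139.2 141. ]
```

Still only sliding friction, so the pipe isn't at the plate yet. Continuing in small steps.

Emit:
{"method": "jog_arm", "body": {"rows": [[[0.5,0,0],[0,0,0]],[[1,0,0],[0,0,0]],[[1.5,0,0],[0,0,0]],[[1.5,0,0],[0,0,0]]]}}

```text
time: 15.3
tool_pos: [498.7, -138.6, 8.3]
tcp_rot: [-180.0, 0.0, 4.2]
ft_force: [-2.4, 0.0, 1.4]
finger_gap: 0.1
grip_force: 0.0
```

Emit:
{"method": "jog_arm", "body": {"rows": [[[0.5,0,0],[0,0,0]],[[1,0,0],[0,0,0]],[[1,0,0],[0,0,0]]]}}

```text
time: 15.6
tool_pos: [498.6, -138.5, 7.8]
tcp_rot: [-180.0, 0.1, 4.2]
ft_force: [-6.1, -0.1, 1.8]
finger_gap: -0.1
grip_force: 0.0
```

Emit:
{"method": "jog_arm", "body": {"rows": [[[0.5,0,0],[0,0,0]],[[1,0,0],[0,0,0]],[[1,0,0],[0,0,0]]]}}

```text
time: 15.9
tool_pos: [498.5, -138.2, 7.3]
tcp_rot: [-179.9, 0.3, 4.2]
ft_force: [-9.6, -0.8, 3.2]
finger_gap: 0.1
grip_force: 0.0
```

The tool has stalled and the force is climbing to about 10 N, so the pipe is on the stop. Backing away and lifting.

Emit:
{"method": "jog_arm", "body": {"rows": [[[-2,0,0],[0,0,0]],[[-5,0,0],[0,0,0]],[[-15,0,0],[0,0,0]],[[-30,0,0],[0,0,0]],[[-50,0,-10],[0,0,0]],[[-60,0,-50],[0,0,0]],[[-60,0,-100],[0,0,0]],[[-60,0,-130],[0,0,0]],[[-60,0,-130],[0,0,0]]]}}

```text
time: 16.8
tool_pos: [443.9, -144.4, 144.3]
tcp_rot: [179.7, -0.5, 4.2]
ft_force: [0.4, 0.2, 0.8]
finger_gap: -0.2
grip_force: 0.0
```

```bash
python3 - <<'E'
from h import *
p,d=r.snapshot("side"); cv2.imwrite("pics/side5.png",cv2.resize(p[120:300,220:460],None,fx=3.3,fy=3.3))
go(0,0,0,0)
for nm in("side","top"):
    p,d=r.snapshot(nm);q=cloud(nm,d)-O;V=np.stack([q@u,q@n,q[...,2]],-1)
    m=(V[...,0]>-80)&(V[...,0]<100)&(abs(V[...,1])<24)&(V[...,2]>28)&(V[...,2]<60);print(nm,np.sort(V[m][:,0])[:6].round(1),V[m].mean(0),np.percentile(V[m][:,2],97))
E
```

```text
[117.5, -2.2, 142.1] [0.0031, -0.0059, -0.0023] t 16.85 tcp_v -118.3 -1.5 141.4 [-0.5 -0.4 -0.3]
side [-49.8 -49.7 -49.7 -49.7 -49.6 -49.5] [22.32039541  9.65670538 48.2342413 ] 57.61464051136185
top [-50.2 -50.2 -50.2 -50.1 -50.1 -49.6] [29.89776064  3.5387108  50.09166904] 57.65013930870382
```

View pics/side5.png

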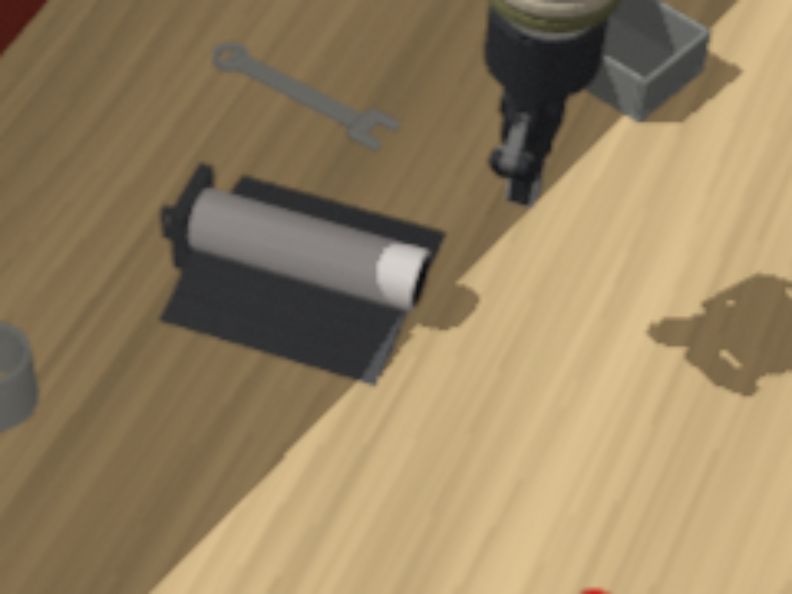

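The pipe sits in the V with its far end (195,215) against the stop plate. Its free end (420,275) measures x = -50 mm, as specified. The hand is clear and the wrench and box are undisturbed, so I'm handing in.

```bash
python3 -c "
from bench import r
print(r.hand_in())"
```

```text
the job is handed in; nothing more can be done
None
```

The job is handed in (the system gave no verdict): the pipe was rolled up the near ramp into the V and pushed against the stop plate. Its free end measures x = -50 mm, as specified, the hand is clear, and none of the bystanders in the final view looked disturbed (I did not measure them).

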